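# Seat a medal blank in the nest and swing the hold-down dog over it

### The arm

A 6-joint arm with a two-finger parallel gripper is mounted at the origin on a cart in front of the work surface, level with it; the furniture and walls round the work are solid. World frame = base frame: x ahead of the robot, y to its left, z up, the work surface at z = 0. Lengths are in mm, angles in rad, forces in N, time in s.
With the tool pointing down it reaches from about 275 to 825 mm from the base axis. Payload 4.9 kg.
Tool frame: the origin (TCP) lies where the fingers leave the gripper's body, on its centre line; the fingertips stand 73 mm ahead of it and the grasp point (between the pads) lies 54 mm ahead of it (bot.tips_ahead is the distance from the TCP to the fingertips, in mm); z points along the fingers, y is the direction in which the jaws open and shut (so a half turn about z gives the same grasp; the last joint's range is limited). The gripper opens to 85 mm and grips with 20 to 120 N. Pads are 22 mm wide; open, the fingers measure 114 mm over their backs; the gripper's body (76 mm by 85 mm) begins 54 mm behind the grasp point. The pads swing forward as they close: fully open they stand 13 mm farther back than shut.
Start: joints at [1.014, 0.326, -0.193, 1.052, 0, 1.437], TCP at [225.67, 501.589, 303.881] pointing down, gripper open.
Joint ranges: [-2.65, 2.65], [-0.97, 1.79], [-1.3, 1.35], [-1.93, 2.1], [-1.47, 1.37], [-3.14, 3.14]. Speed limits (rad/s): [2.57, 2.57, 3.14, 3.14, 3.14, 3.14].

### API

Orientations are given as a unit quaternion [x, y, z, w].
In Python, from bench import sensors, camera, workorder, bot gives the robot as it stands. The module is installed in compiled form; this text tells all that it offers.
- The arm moves only by the shell command python3 -m inch 'ROWS' [OPENING] [FORCE]. ROWS is JSON, one flat list of numbers, 6 for each row, row after row: the shift along the tool's x, y, z in m, then the turn, a rotation vector about the tool's x, y, z in rad. A call has 1 to 12 rows; each row shifts and turns the commanded pose from where the row before left it, along the tool's axes as they then stand; what a row does not reach is not made up. A row lasts 1/8 s, in which the tool goes at most 62.5 mm and 10.7 degrees, less where a joint would pass 70% of its speed; a pose out of reach is approached as far as the arm can. A call with a gripper value outside its range is refused whole. OPENING is the finger opening in m, from 0 to 0.0854, set as the call begins (- or left out, the last holds). The fingers move at their own pace and stop on an object; FORCE is the grip in N (left out, the last holds). Time passes only in rows, so rows that do not move let the fingers close. It gives the time, the measured TCP pose, the force and the opening at its end, in the units of the state.
- sensors.sense(): the state, without advancing time (a new reading comes with each control period).
- camera(name): name is "side" or "top"; returns a dict with "color" (480x640x3 uint8, red, green, blue), "vertical_fov" (degrees; the focal length in pixels is half the picture's height over the tangent of half this angle, whatever the lens; pixels are square), "cx", "cy" (the principal point, pixels), "extrinsics" (4x4, takes a point from world to camera coordinates). Camera axes: x right, y down, z forward; pixel columns grow to the right and rows downward; lengths in mm; the calibration is good to about 2 mm. A picture is of the moment at which its call begins. There is no depth.
- workorder.close_job(): hands the job in, once; it reports no verdict.
The state is a dict: "clock": time; "q": joint angles; "joint_velocities": joint speeds; "effort": joint torques, N m; "position": TCP position; "eef_rot": TCP orientation; "wrist_force": force on the tool from outside, world axes, zero at the start; "wrist_torque": the same for the moment, N m; "opening": opening from 0.0 (shut) to 1.0 (fully open).
Only numpy, scipy, OpenCV 4.12 (cv2) and the standard library are available. Lean on these libraries where they do the work, as an engineer would, in place of code of your own. Each camera call takes 0.05 s, during which the arm holds its last target.

### The job

Get the brass medal blank ready for engraving: push it across the top of the nest block until it drops into the round recess and lies flat on its floor, then push the pivoted steel hold-down dog round until it meets its stop pin, with its nose over the edge of the blank. Only push: do not pick the blank up or shove it off the block, and leave the loupe, the cork block and the punch beside the block where they are.

Things in the scene. Friction and masses are not known exactly. Their poses are not given: they have to be found in the camera images.
- nest_block: Fixed steel block, 120 mm (its x) by 190 mm (its y), 18 mm high. Origin: centre of its underside, on the bench; z up. Two fine scribed lines cross at the recess axis. A round recess, 50 mm in diameter and 6 mm deep, is sunk in its flat top, its axis at x = -10, y = +35 mm in this frame; a 16 mm dark knock-out hole shows in the recess floor.
- nest (a point): Centre of the recess floor (12 mm above the bench, 6 mm below the block's top); axes as the block's.
- blank: Loose brass disc, 46 mm in diameter and 8 mm thick, about 0.11 kg, with a raised border. Origin: centre of its underside, z up. It starts lying flat on the block's top on the -y side of the recess, wholly clear of it. It drops into the recess (2 mm play all round) and then stands 2 mm proud of the block's top.
- dog (a joint): Angle of the hold-down dog about its upright pivot. 0 = closed, against the stop pin, its nose pointing at the recess axis and lapping 8 mm over the seated blank. Grows clockwise seen from above as the dog opens, to 2.2 rad; starts between 1.2 and 1.9. Stiff (about 1 N at the thumb pin), stays where it is left.
- dog_pivot (a point): The dog's pivot axis at the level of the block's top, at x = +38, y = +85 mm in the block's frame. The dog is a steel bar 14 mm wide, 6 mm thick and 54 mm long from here, its underside 4 mm above the block's top: it passes over the seated blank but strikes one that is not seated. A 15 mm screw head on the pivot ends 16 mm above the block.
- dog_pin (a point): The dog's thumb pin: an upright knurled steel pin of 12 mm diameter, 22 mm tall, standing on the bar 44 mm from the pivot. This point is half-way up it, 21 mm above the block's top (39 mm above the bench); the bar's upper face is 11 mm lower, the pin's top 11 mm higher.
- loupe: Bystander: black eye loupe, 41 mm in diameter, 34 mm tall, standing beyond the block (+x side). Origin: centre of its underside.
- cork_block: Bystander: cork block 57 x 77 x 32 mm beyond the block (+x side). Origin: centre of its underside.
- punch: Bystander: steel punch 119 mm long, 9 mm thick, lying on the bench in front of the block (-x side). Origin: its centre, at the underside.

How it is judged:
By the outcome, as a careful person would: the job done as asked, in the order asked, and still so for the second after the job is handed in, with the robot touching nothing.
It also fails if it takes over 48 s, if anything falls off the work surface, if the arm or the gripper's body presses on something with over 40 N, if the wrist force passes 120 N, or if a joint passes its speed limit or range.

## Working session

There is one attempt and no reset: what is moved stays moved. The work goes in short steps, Python scripts to look and compute and a shell command to move; the robot and the scene stay as the last step left them, time stands still between calls to the robot, and variables do not carry over. Pictures are saved under pics/ and viewed, and the job is handed in when it is done.

```bash
mkdir -p pics
cat > h.py <<'E'
from bench import sensors, camera, workorder, bot
import numpy as np, cv2
def snap(name,fn):
    c=camera(name); cv2.imwrite('pics/'+fn,c['color'][:,:,::-1]); 
    np.savez('pics/'+fn[:-4]+'.npz',**{k:c[k] for k in c}); return c
def load(fn): return dict(np.load('pics/'+fn+'.npz'))
def cast(c,u,v,z):
    f=240/np.tan(np.radians(float(c['vertical_fov']))/2)
    E=np.array(c['extrinsics']);R=E[:3,:3];t=E[:3,3]
    d=R.T@np.array([(u-c['cx'])/f,(v-c['cy'])/f,1]);o=-R.T@t
    return o+d*(z-o[2])/d[2]
def proj(c,p):
    f=240/np.tan(np.radians(float(c['vertical_fov']))/2)
    E=np.array(c['extrinsics']);q=E[:3,:3]@np.array(p)+E[:3,3]
    return q[:2]/q[2]*f+[float(c['cx']),float(c['cy'])]
E
python3 - <<'E'
from h import *
for n in('top','side'):
    c=snap(n,n+'0.png');print(n,c['vertical_fov'],c['cx'],c['cy'],np.round(c['extrinsics'],3))
s=sensors.sense();print(s, bot.tips_ahead)
E
```

```text
top 55.38284571109757 323.6801020910533 247.96869876461815 [[-0.00000e+00 -1.00000e+00 -3.00000e-02  4.83100e+01]
 [-9.86000e-01  5.00000e-03 -1.69000e-01  5.80907e+02]
 [ 1.69000e-01  2.90000e-02 -9.85000e-01  8.18124e+02]
 [ 0.00000e+00  0.00000e+00  0.00000e+00  1.00000e+00]]
side 42.162206865090404 325.02217498713463 240.53846072719452 [[ 9.64000e-01 -2.65000e-01  9.00000e-03 -5.61531e+02]
 [-1.51000e-01 -5.79000e-01 -8.01000e-01  1.69179e+02]
 [ 2.18000e-01  7.71000e-01 -5.98000e-01  7.30552e+02]
 [ 0.00000e+00  0.00000e+00  0.00000e+00  1.00000e+00]]
{'clock': 0.1, 'q': array([ 1.01382868e+00,  3.26861367e-01, -1.93471293e-01,  1.05199487e+00,
        2.13280691e-06,  1.43660331e+00]), 'joint_velocities': array([-0.00053247, -0.00270571,  0.00276391, -0.00056867, -0.00054735,
        0.00011156]), 'effort': array([ 9.53028175e-04, -4.44239938e+01,  2.63037872e+01,  7.88564212e-03,
       -1.13937983e-04,  5.00096306e-06]), 'position': array([225.43256959, 501.23782513, 303.18939951]), 'eef_rot': array([ 2.09816475e-01,  9.77740487e-01, -7.19976224e-04, -2.60344984e-04]), 'wrist_force': array([-0.45653874, -0.76236268,  0.29102675]), 'wrist_torque': array([-0.07854413, -0.00047442,  0.01132662]), 'opening': 0.999135833539479} 72.6
```

View pics/top0.png

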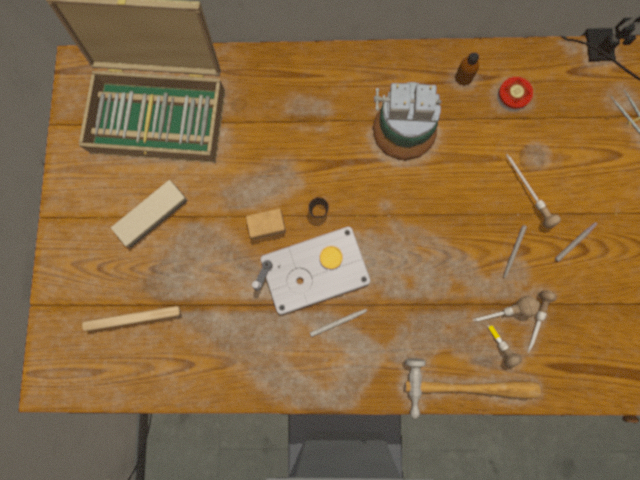

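View pics/side0.png

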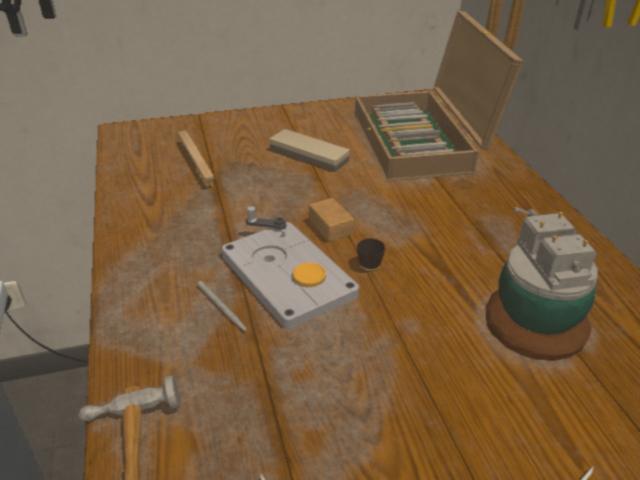

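The top view shows the block centred near (316,270). The blank is at (331,257), the recess at (300,280), and the dog pivot at about (267,266) with its pin at about (257,284). Next I'll zoom in and measure.

Run:
```python
from h import *
c=load('top0');im=c['color'][190:330,235:385]
cv2.imwrite('pics/topz.png',cv2.resize(im[:,:,::-1],None,fx=5,fy=4,interpolation=cv2.INTER_CUBIC)[:600] if 0 else cv2.resize(im[:,:,::-1],(600,560),interpolation=cv2.INTER_CUBIC))
c2=load('side0');im=c2['color'][190:340,190:400]
cv2.imwrite('pics/sidez.png',cv2.resize(im[:,:,::-1],(798,570),interpolation=cv2.INTER_CUBIC))
# brass
for n,c,z in(('top',c,26),('side',c2,26)):
    h=cv2.cvtColor(c['color'],cv2.COLOR_RGB2HSV)
    m=cv2.inRange(h,(18,150,150),(32,255,255))
    k,l,st,ce=cv2.connectedComponentsWithStats(m)
    for i in range(1,k):
        if st[i,4]>150: print(n,st[i],ce[i],cast(c,*ce[i],z))
    # block: low-saturation bright
    m=cv2.inRange(h,(0,0,140),(180,45,255))
    k,l,st,ce=cv2.connectedComponentsWithStats(m)
    i=[i for i in range(1,k) if st[i,4]>1500]
    for j in i: print(n,'grey',st[j],ce[j])
```

```text
top [234 123  49  23 306] [259.38235294 132.29411765] [826.50527643 179.43986538  26.        ]
top [451 136  54  23 380] [479.85789474 147.15789474] [ 788.97679905 -266.19109598   26.        ]
top [ 523  141  117   72 1906] [589.91552991 181.23714586] [ 715.72654877 -476.48331859   26.        ]
top [554 148  40  18 273] [573.82417582 155.14652015] [ 769.99257709 -450.25605278   26.        ]
top [471 161  40  11 199] [491.38190955 166.89949749] [ 747.27573812 -286.53368017   26.        ]
top [424 162  59  43 833] [453.76710684 184.19807923] [ 712.18750616 -210.54153199   26.        ]
top [483 182  39  13 167] [503.82634731 186.32934132] [ 706.88622269 -308.37885344   26.        ]
top [507 194  26  19 185] [519.88648649 203.94594595] [ 670.75993904 -337.12503126   26.        ]
top [604 233  36  23 241] [620.56431535 245.68049793] [ 586.73366145 -521.77067548   26.        ]
top [524 241  26  19 193] [536.69430052 249.57512953] [ 579.95903409 -362.56955921   26.        ]
top [321 247  21  21 353] [330.71954674 257.17280453] [566.9548771   33.85501189  26.        ]
top [609 259  31  31 271] [622.77121771 275.36900369] [ 529.58818373 -519.71363094   26.        ]
top [608 323  32  25 265] [625.26792453 335.14339623] [ 418.24961913 -512.1616715    26.        ]
top [507 382  33  15 193] [521.56476684 388.        ] [ 322.98738579 -315.20986698   26.        ]
top [454 384  45   8 184] [477.64130435 387.43478261] [ 323.68779017 -235.51275299   26.        ]
top grey [ 261  227  109   87 5279] [314.03447623 271.27164236]
side [293 263  32  22 540] [309.0037037  273.57222222] [567.15141702  29.09356155  26.        ]
side grey [ 222  222  136   98 5853] [287.30001709 270.1674355 ]
```

View pics/topz.png

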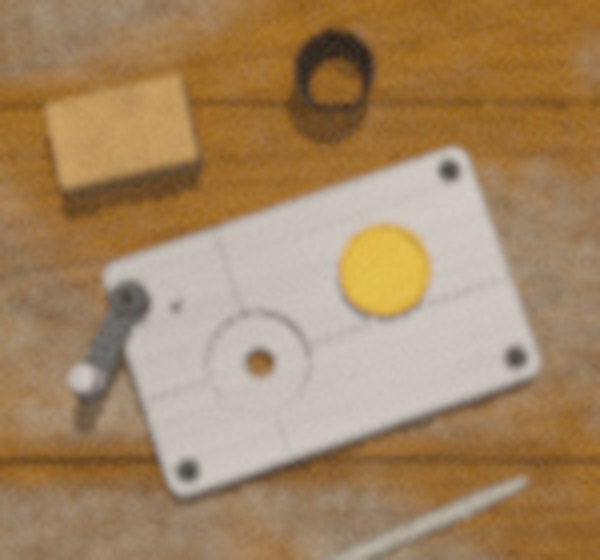

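View pics/sidez.png

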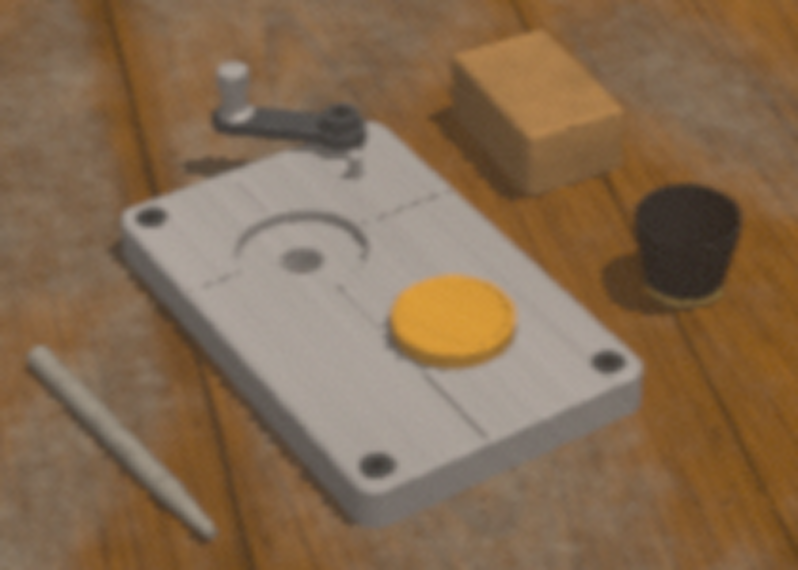

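Run:
```python
from h import *
res={}
for n in('top','side'):
    c=load(n+'0')
    h=cv2.cvtColor(c['color'],cv2.COLOR_RGB2HSV)
    m=cv2.inRange(h,(0,0,140),(180,60,255)) 
    k,l,st,ce=cv2.connectedComponentsWithStats(m)
    b=max((i for i in range(1,k) if abs(ce[i]-np.array([300,270])).max()<40),key=lambda i:st[i,4])
    cn=max(cv2.findContours((l==b).astype(np.uint8),cv2.RETR_EXTERNAL,cv2.CHAIN_APPROX_NONE)[0],key=cv2.contourArea)
    P=np.array([cast(c,*p[0],18)[:2] for p in cn],np.float32)
    r=cv2.minAreaRect(P);print(n,'block rect',r)
P=lambda n,u,v,z:print(n,(u,v,z),np.round(cast(load(n+'0'),u,v,z),1))
T=lambda u,v,z:P('top',235+u/4,190+v/4,z)
S=lambda u,v,z:P('side',190+u/3.8,190+v/3.8,z)
print('hole');T(260,362,12);S(302,261,12)
print('rim');T(260,360,18);S(302,248,18)
print('pivot top');T(129,299,34);S(342,113,34)
print('pin top');T(83,376,50);S(233,70,50)
print('screws TL BL BR');T(449,171,18);S(608,362,18);T(515,357,18);S(377,465,18);T(187,470,18);S(151,217,18)
print('blank');T(384,270,26);S(453,317,26)
print('stop');T(176,306,22)
print('loupe');T(335,65,34);S(687,213,34)
print('cork corners z32');[T(*a,32) for a in((45,103),(182,76),(198,158),(63,190))]
print('punch');T(525,480,9);S(207,530,9);S(38,355,9)
```

```text
top block rect ((544.0387573242188, 65.4272232055664), (121.09883880615234, 192.78366088867188), 18.74768829345703)
side block rect ((544.08447265625, 63.438716888427734), (118.92808532714844, 191.5425262451172), 18.80349349975586)
hole
top (300.0, 280.5, 12) [523.   94.5  12. ]
side (269.4736842105263, 258.6842105263158, 12) [523.7  93.   12. ]
rim
top (300.0, 280.0, 18) [523.4  94.   18. ]
side (269.4736842105263, 255.26315789473685, 18) [524.   93.3  18. ]
pivot top
top (267.25, 264.75, 34) [551.5 156.3  34. ]
side (280.0, 219.73684210526315, 34) [553.5 155.3  34. ]
pin top
top (255.75, 284.0, 50) [512.9 174.8  50. ]
side (251.31578947368422, 208.42105263157896, 50) [513.3 173.1  50. ]
screws TL BL BR
top (347.25, 232.75, 18) [616.9   1.1  18. ]
side (350.0, 285.2631578947369, 18) [ 6.177e+02 -1.000e-01  1.800e+01]
top (363.75, 279.25, 18) [524.5 -30.1  18. ]
side (289.2105263157895, 312.36842105263156, 18) [525.3 -31.4  18. ]
top (281.75, 307.5, 18) [470.2 128.9  18. ]
side (229.73684210526315, 247.10526315789474, 18) [471.1 127.4  18. ]
blank
top (331.0, 257.5, 26) [566.3  33.3  26. ]
side (309.2105263157895, 273.42105263157896, 26) [567.5  29.3  26. ]
stop
top (279.0, 266.5, 22) [549.6 135.   22. ]
loupe
top (318.75, 206.25, 34) [667.1  57.   34. ]
side (370.7894736842105, 246.05263157894737, 34) [666.4  57.2  34. ]
cork corners z32
top (246.25, 215.75, 32) [649.4 200.2  32. ]
top (280.5, 209.0, 32) [662.6 132.6  32. ]
top (284.5, 229.5, 32) [621.2 124.1  32. ]
top (250.75, 237.5, 32) [605.7 190.1  32. ]
punch
top (366.25, 310.0, 9) [465.6 -34.6   9. ]
side (244.4736842105263, 329.47368421052636, 9) [464.8 -38.3   9. ]
side (200.0, 283.42105263157896, 9) [419.9  66.7   9. ]
```

The two views agree on the block (yaw 18.8°, centre about (544,64)), nest at (523.4,93.7), blank at (567,31.5), and the pin 43.4 mm from the pivot against 44 given. My plan is to part-open the fingers as a two-point cradle and push along tool x, at 125°. The first move is to turn and travel.

```bash
python3 -m inch '[0,0,0,0,0,0.18, 0,0,0,0,0,0.18, 0,0,0,0,0,0.177, -0.05,0.001,0.012,0,0,0, -0.05,0.001,0.012,0,0,0, -0.05,0.001,0.012,0,0,0, -0.05,0.001,0.012,0,0,0, -0.05,0.001,0.012,0,0,0, -0.05,0.001,0.012,0,0,0, -0.05,0.001,0.012,0,0,0, -0.05,0.001,0.012,0,0,0, -0.05,0.001,0.012,0,0,0]' 0.026
cat >> h.py <<'E'
def delta(x,y,z,yaw=None):
    s=sensors.sense();p=np.array(s['position']);a,b,c_,d=s['eef_rot']
    from scipy.spatial.transform import Rotation as R
    M=R.from_quat(s['eef_rot']).as_matrix()
    psi=np.degrees(np.arctan2(M[1,0],M[0,0]))
    print('pos',p.round(2),'yaw',round(psi,2),'tilt',M[:,2].round(4),'shift mm',(M.T@(np.array([x,y,z])-p)).round(2),'F',s['wrist_force'].round(2),'op',s['opening'],'t',s['clock'],'tips',bot.tips_ahead)
    if yaw is not None: print('turn',-np.radians(yaw-psi))
E
python3 - <<'E'
from h import *
delta(595.6,-9.5,150,125)
E
```

```text
clock: 1.6
position: [491.8, 136.7, 195.3]
eef_rot: [0.462, 0.887, -0.0, -0.0]
wrist_force: [1.0, -0.1, -0.2]
opening: 0.303
pos [491.84 136.7  195.29] yaw 125.0 tilt [-3.e-04  1.e-04 -1.e+00] shift mm [-179.29    1.14   45.25] F [ 1.04 -0.1  -0.17] op 0.3031672073508912 t 1.6 tips 72.6
turn 4.109845874042466e-05
```

```bash
python3 -m inch '[-0.045,0,0.01,0,0,0, -0.045,0,0.015,0,0,0, -0.045,0.001,0.015,0,0,0, -0.044,0,0.015,0,0,0, 0,0,0.015,0,0,0, 0,0,0,0,0,0]'
python3 - <<'E'
from h import *
delta(595.6,-9.5,94)
c=snap('side','side1.png');im=c['color'][130:340,190:470]
cv2.imwrite('pics/side1z.png',cv2.resize(im[:,:,::-1],(798,598),interpolation=cv2.INTER_CUBIC))
for z in(0,10,20):
  print(proj(c,[595.6,-9.5,z+60]))
E
```

```text
clock: 2.35
position: [592.9, -7.5, 124.0]
eef_rot: [0.462, 0.887, -0.001, -0.002]
wrist_force: [-0.1, 1.0, 0.5]
opening: 0.305
pos [592.88  -7.55 124.03] yaw 124.99 tilt [-4.4e-03  9.0e-04 -1.0e+00] shift mm [-3.26  1.2  30.01] F [-0.13  1.    0.52] op 0.3047482337138869 t 2.35 tips 72.6
[337.08326397 268.34047228]
[337.24468757 262.39592899]
[337.40851098 256.36301108]
```

View pics/side1z.png

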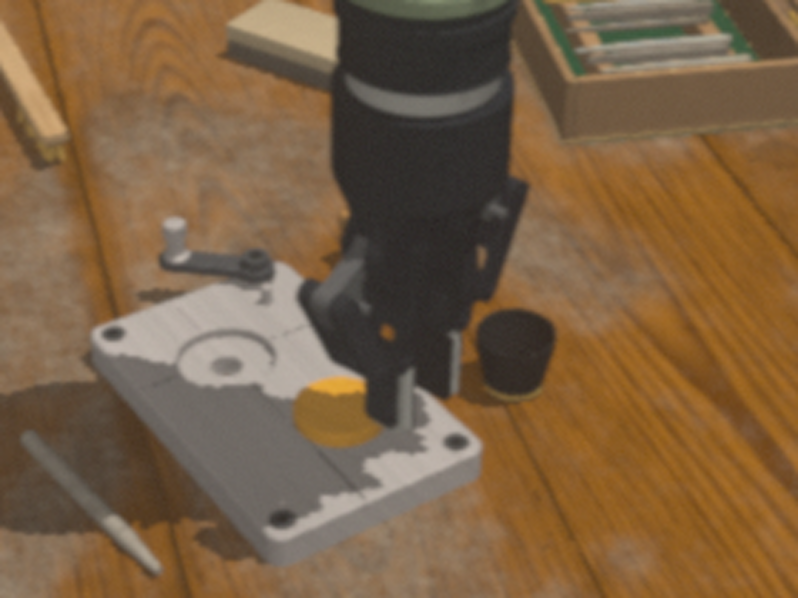

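Run:
```python
from h import *
c=load('side1');X=np.array([-.5736,.819]);Y=np.array([.819,.5736])
for y in(-13,13,-17):
  for z in(50,55,60,65):
    p=np.array([592.9,-7.5])-11*X+y*Y
    q=proj(c,[*p,z]);print(y,z,((q-[190,130])*2.85).round(1))
```

```text
-13 50 [412.8 433.1]
-13 55 [413.  424.8]
-13 60 [413.2 416.3]
-13 65 [413.4 407.9]
13 50 [447.8 405.4]
13 55 [448.2 397.1]
13 60 [448.5 388.7]
13 65 [448.8 380.3]
-17 50 [407.3 437.5]
-17 55 [407.5 429.1]
-17 60 [407.7 420.7]
-17 65 [407.9 412.2]
```

The side view shows near pad bottom at about (407,430) and far pad at (452,394) in the crop, so the tips are at z≈55, about 69 mm ahead of the TCP at this opening. I'll lower to TCP 91.

```bash
python3 -m inch '[0,0,0.017,0,0,0, 0,0,0.016,0,0,0, 0,0,0,0,0,0, 0,0,0,0,0,0]'
python3 - <<'E'
from h import *
delta(595.6,-9.5,90.5)
c=snap('side','side2.png');im=c['color'][130:340,190:470]
cv2.imwrite('pics/side2z.png',cv2.resize(im[:,:,::-1],(798,598),interpolation=cv2.INTER_CUBIC))
E
```

```text
clock: 2.9
position: [594.4, -7.6, 92.7]
eef_rot: [0.462, 0.887, -0.0, -0.0]
wrist_force: [0.5, -0.3, -0.5]
opening: 0.303
pos [594.38  -7.63  92.68] yaw 125.03 tilt [-8.e-04  1.e-04 -1.e+00] shift mm [-2.23 -0.07  2.18] F [ 0.53 -0.26 -0.46] op 0.30312625361422946 t 2.9 tips 72.6
```

View pics/side2z.png

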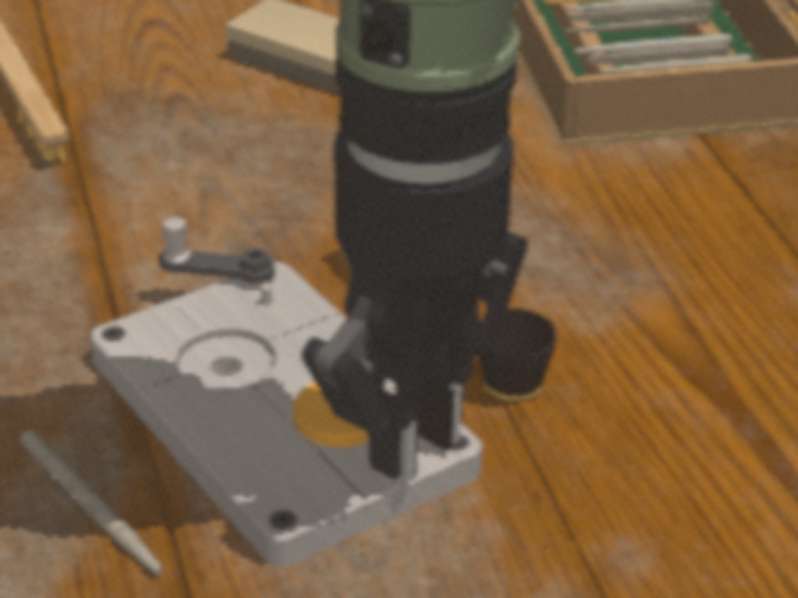

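```bash
python3 -m inch '[0,0,0.002,0,0,0, 0.005,0,0,0,0,0, 0.006,0,0,0,0,0, 0.005,0,0,0,0,0, 0.005,0,0,0,0,0, 0.005,0,0,0,0,0, 0.005,0,0,0,0,0, 0.005,0,0,0,0,0, 0.005,0,0,0,0,0, 0.005,0,0,0,0,0, 0.005,0,0,0,0,0, 0,0,0,0,0,0]'
python3 - <<'E'
from h import *
delta(523.4,93.7,90.7)
c=snap('side','side3.png');im=c['color'][130:340,190:470]
cv2.imwrite('pics/side3z.png',cv2.resize(im[:,:,::-1],(798,598),interpolation=cv2.INTER_CUBIC))
E
```

```text
clock: 4.45
position: [565.1, 34.4, 90.8]
eef_rot: [0.461, 0.887, 0.0, -0.0]
wrist_force: [-1.1, 0.1, 0.4]
opening: 0.302
pos [565.06  34.38  90.83] yaw 125.04 tilt [-5.e-04  4.e-04 -1.e+00] shift mm [ 7.249e+01 -5.000e-02  1.800e-01] F [-1.08  0.11  0.4 ] op 0.3015918800348878 t 4.45 tips 72.6
```

View pics/side3z.png

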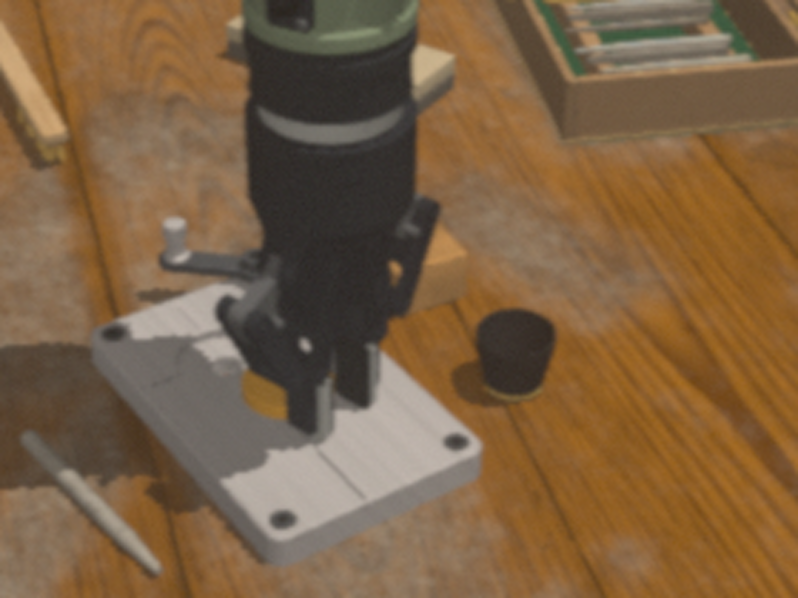

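The blank sits in the cradle at (268,395) in the crop, heading for the recess. I'll keep pushing.

```bash
python3 -m inch '[0.005,0,0,0,0,0, 0.005,0,0,0,0,0, 0.005,0,0,0,0,0, 0.005,0,0,0,0,0, 0.005,0,0,0,0,0, 0.005,0,0,0,0,0, 0.004,0,0,0,0,0, 0.003,0,0,0,0,0, 0.002,0,0,0,0,0, 0.001,0,0,0,0,0, 0,0,0,0,0,0]'
python3 - <<'E'
from h import *
delta(523.4,93.7,90.7)
c=snap('side','side4.png');im=c['color'][130:340,190:470]
cv2.imwrite('pics/side4z.png',cv2.resize(im[:,:,::-1],(798,598),interpolation=cv2.INTER_CUBIC))
E
```

```text
clock: 5.88
position: [542.3, 66.8, 90.8]
eef_rot: [0.462, 0.887, 0.0, -0.0]
wrist_force: [0.3, 0.0, -0.0]
opening: 0.306
pos [542.34  66.78  90.79] yaw 125.01 tilt [-3.e-04  2.e-04 -1.e+00] shift mm [32.92 -0.06  0.1 ] F [ 0.27  0.01 -0.04] op 0.3057522199292153 t 5.875 tips 72.6
```

View pics/side4z.png

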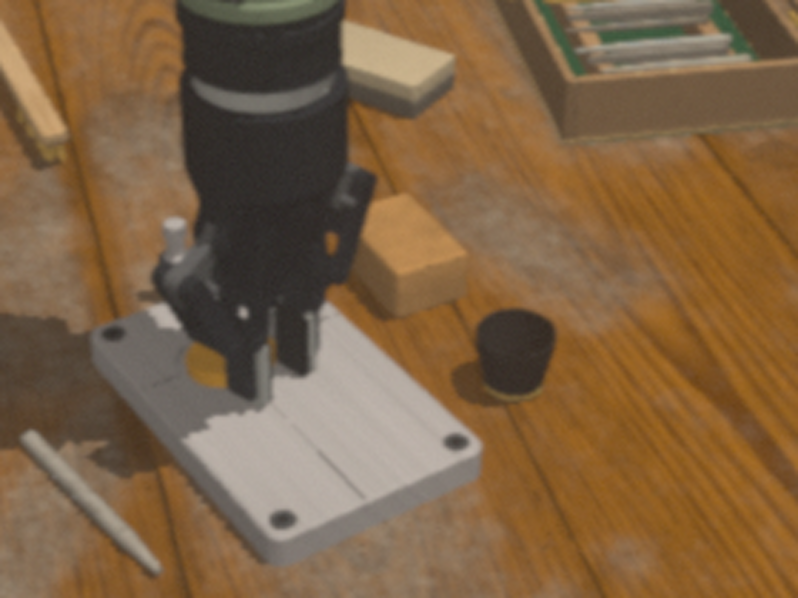

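The blank is at the recess, but part of its edge wall still shows at (208,380), so it hasn't seated. I'll push a few mm more.

```bash
python3 -m inch '[0.001,0,0,0,0,0, 0.001,0,0,0,0,0, 0.001,0,0,0,0,0, 0.001,0,0,0,0,0, 0,0,0,0,0,0, 0,0,0,0,0,0]'
python3 - <<'E'
from h import *
delta(523.4,93.7,90.7)
c=snap('side','side5.png');im=c['color'][130:340,190:470]
cv2.imwrite('pics/side5z.png',cv2.resize(im[:,:,::-1],(798,598),interpolation=cv2.INTER_CUBIC))
E
```

```text
clock: 6.68
position: [540.2, 70.0, 90.9]
eef_rot: [0.462, 0.887, 0.0, -0.0]
wrist_force: [0.4, 0.3, -0.0]
opening: 0.303
pos [540.21  69.95  90.9 ] yaw 125.01 tilt [-0.  0. -1.] shift mm [29.09 -0.15  0.2 ] F [ 0.35  0.32 -0.03] op 0.30305182552857024 t 6.675 tips 72.6
```

View pics/side5z.png

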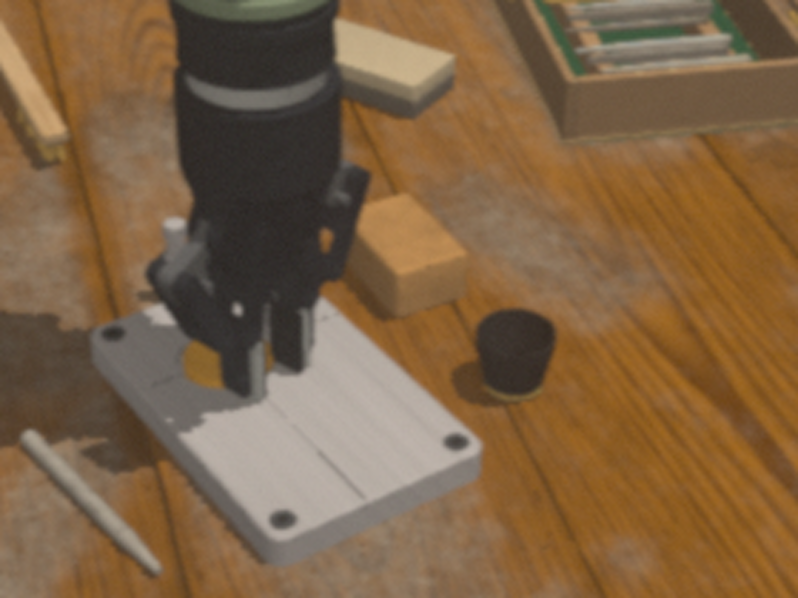

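The blank looks level in the recess now. I'll retreat, rise, close the fingers and check the seating.

```bash
python3 -m inch '[-0.005,0,0,0,0,0, -0.01,0,0.0,0,0,0, -0.01,0,-0.02,0,0,0, -0.03,0,-0.03,0,0,0, -0.04,0,-0.03,0,0,0, -0.04,0,0,0,0,0, 0,0,0,0,0,0]' 0.026
python3 - <<'E'
from h import *
delta(523.1,197,150,65)
for n in('side','top'):
  c=snap(n,n+'6.png')
  im=c['color'][190:330,200:386] if n=='side' else c['color'][200:330,225:398]
  cv2.imwrite(f'pics/{n}6z.png',cv2.resize(im[:,:,::-1],(797,600),interpolation=cv2.INTER_CUBIC))
E
```

```text
clock: 7.6
position: [619.8, -43.8, 171.5]
eef_rot: [0.463, 0.886, 0.0, 0.002]
wrist_force: [-1.1, 0.5, -0.4]
opening: 0.309
pos [619.76 -43.79 171.48] yaw 124.79 tilt [ 0.003  -0.0011 -1.    ] shift mm [252.95  57.97  20.93] F [-1.12  0.45 -0.41] op 0.30876198927572074 t 7.6 tips 72.6
turn 1.0435657106980938
```

View pics/side6z.png

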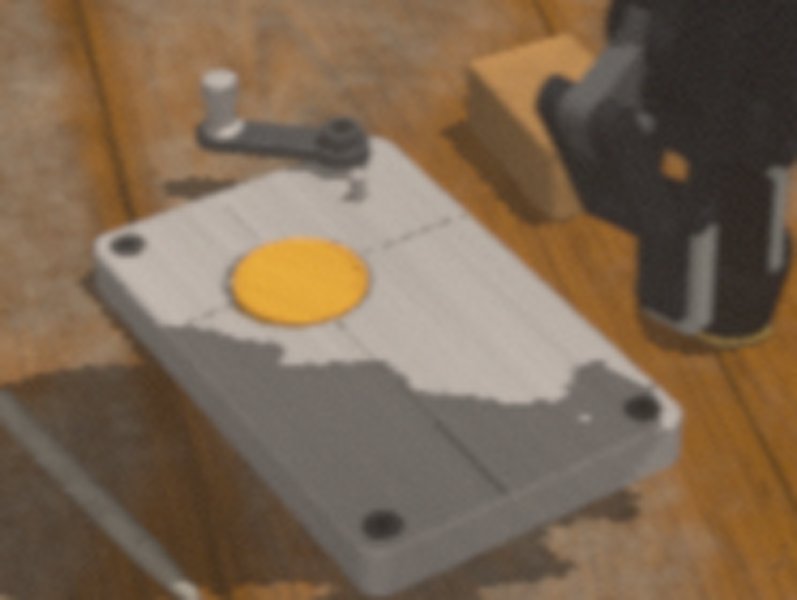

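View pics/top6z.png

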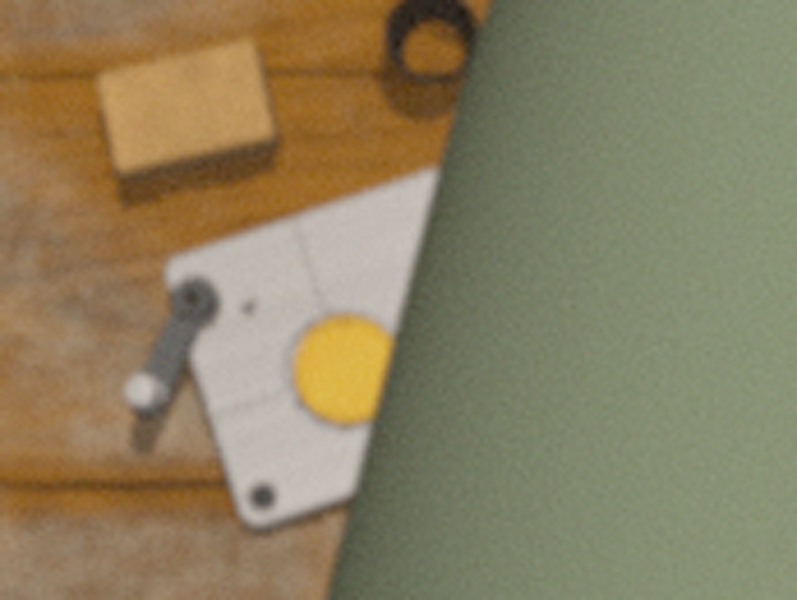

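The blank looks flat and only slightly proud, with an even dark gap all round (side crop (300,281)). I'll check that numerically while repositioning behind the thumb pin.

```bash
python3 -m inch '[0,0,0,0,0,0.174, 0,0,0,0,0,0.174, 0,0,0,0,0,0.174, 0,0,0,0,0,0.174, 0,0,0,0,0,0.174, 0,0,0,0,0,0.174, 0.03,-0.032,0,0,0,0, 0.03,-0.032,0,0,0,0, 0.03,-0.032,0,0,0,0, 0.03,-0.031,0,0,0,0, 0.03,-0.031,0,0,0,0, 0.028,-0.031,0,0,0,0]' 0
python3 - <<'E'
from h import *
delta(523.1,197,110,65)
c=load('side6')
h=cv2.cvtColor(c['color'],cv2.COLOR_RGB2HSV)
m=cv2.inRange(h,(18,150,150),(32,255,255))
k,l,st,ce=cv2.connectedComponentsWithStats(m)
for i in range(1,k):
    if st[i,4]>300 and abs(ce[i,0]-270)<40: print(st[i],ce[i],cast(c,*ce[i],20),cast(c,*ce[i],26))
    
c=load('side6')
P=lambda u,v,z:print(np.round(cast(c,200+u*186/797,190+v*140/600,z),1))
print('pivot,pin,');P(342,130,34);P(220,77,50)
E
```

```text
clock: 9.2
position: [518.8, 202.1, 170.5]
eef_rot: [0.842, 0.539, -0.001, -0.0]
wrist_force: [0.5, -0.4, -0.1]
opening: -0.001
pos [518.8  202.11 170.53] yaw 65.28 tilt [-1.4e-03 -1.0e-04 -1.0e+00] shift mm [-2.8   6.11 60.53] F [ 0.52 -0.42 -0.06] op -0.0010521015170032832 t 9.2 tips 72.6
turn 0.004871498888994121
[255 246  30  19 466] [269.39055794 255.33476395] [523.46908528  90.65799159  20.        ] [522.22670543  83.0798933   26.        ]
pivot,pin,
[552.9 153.9  34. ]
[513.6 174.3  50. ]
```

```bash
python3 -m inch '[-0.002,0.006,0.01,0,0,0, 0,0,0.02,0,0,0, 0,0,0.02,0,0,0, 0,0,0.01,0,0,0, 0,0,0,0,0,0, 0,0,0,0,0,0]'
python3 - <<'E'
from h import *
delta(523.1,197,110,65)
c=snap('side','side7.png');im=c['color'][130:340,190:470]
cv2.imwrite('pics/side7z.png',cv2.resize(im[:,:,::-1],(798,598),interpolation=cv2.INTER_CUBIC))
E
```

```text
clock: 9.95
position: [525.8, 195.8, 111.4]
eef_rot: [0.843, 0.539, 0.0, 0.0]
wrist_force: [0.4, -0.6, -0.7]
opening: -0.0
pos [525.82 195.78 111.39] yaw 65.18 tilt [ 7.e-04  1.e-04 -1.e+00] shift mm [-0.03 -2.98  1.39] F [ 0.43 -0.64 -0.66] op -0.00037915707658009754 t 9.95 tips 72.6
turn 0.003056533821361872
```

View pics/side7z.png

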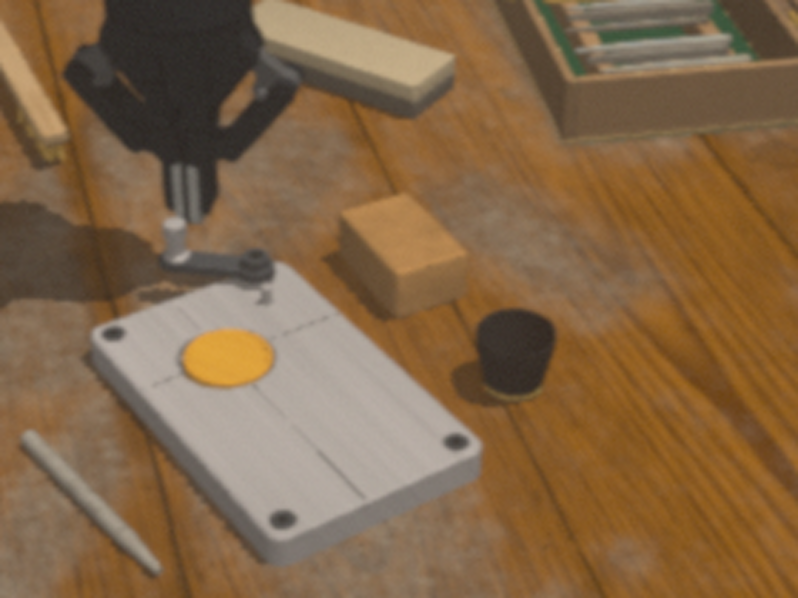

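The closed fingers are behind the pin (crop: fingers (188,205), pin (175,238)), 3 mm inward of centre. Next I'll approach and swing about the pivot.

```bash
python3 -m inch '[-0.004,-0.003,0.001,0,0,0, -0.004,0,0,0,0,0, -0.0063,-0.0019,0,0,0,-0.1396, -0.0063,-0.0019,0,0,0,-0.1396, -0.0063,-0.0019,0,0,0,-0.1396, -0.0063,-0.0019,0,0,0,-0.1396, -0.0063,-0.0019,0,0,0,-0.1396, -0.0063,-0.0019,0,0,0,-0.1396, -0.0063,-0.0019,0,0,0,-0.1396, -0.0063,-0.0019,0,0,0,-0.1396, -0.0063,-0.0019,0,0,0,-0.1396, 0,0,0,0,0,0]'
python3 - <<'E'
from h import *
delta(523.1,197,110,155)
s=sensors.sense()['position']; v=s[:2]-np.array([552.5,155.8])
th=np.radians(155.2+72); r=np.array([np.cos(th),np.sin(th)]);print('r,t',v@r,v@[-r[1],r[0]])
c=snap('side','side8.png');im=c['color'][130:340,190:470]
cv2.imwrite('pics/side8z.png',cv2.resize(im[:,:,::-1],(798,598),interpolation=cv2.INTER_CUBIC))
E
```

```text
clock: 11.5
position: [510.1, 134.8, 110.1]
eef_rot: [0.366, 0.931, 0.0, 0.0]
wrist_force: [0.1, 0.1, 0.6]
opening: 0.005
pos [510.12 134.85 110.08] yaw 137.04 tilt [ 3.e-04 -1.e-04 -1.e+00] shift mm [32.86 54.33  0.08] F [0.06 0.08 0.56] op 0.004606601432145521 t 11.5 tips 72.6
turn -0.31339437766060485
r,t 44.16547674149405 -16.85605216032606
```

View pics/side8z.png

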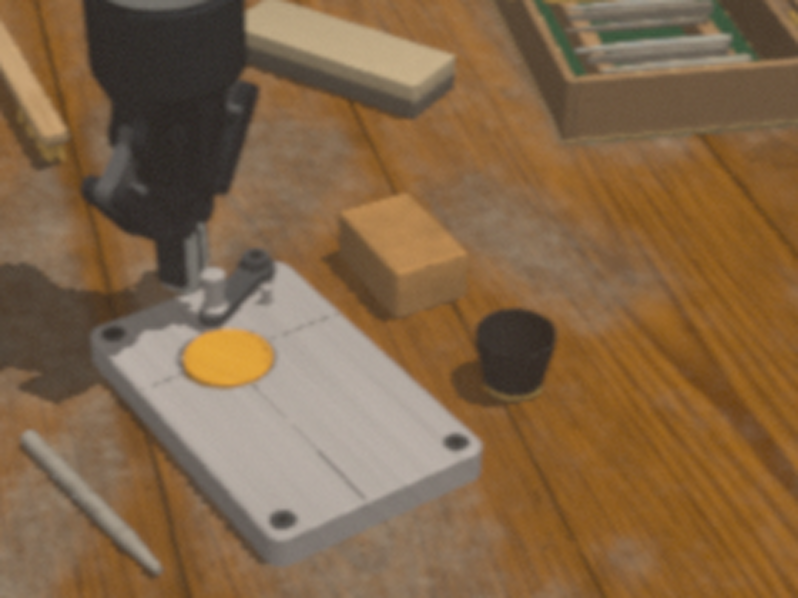

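The dog is following: the pin is at (213,288), the nose near (213,318), and about 18° remain. I'll finish in small steps and watch the force.

```bash
python3 -m inch '[-0.0063,-0.0019,0,0,0,-0.1396, -0.0031,-0.0011,0,0,0,-0.0698, -0.0016,-0.0006,0,0,0,-0.0349, 0,0,0,0,0,0]'; for i in 1 2; do python3 -m inch '[-0.0016,-0.0006,0,0,0,-0.0349, 0,0,0,0,0,0]'; done
```

```text
clock: 12.05
position: [516.2, 125.7, 109.9]
eef_rot: [0.25, 0.968, -0.0, -0.0]
wrist_force: [-0.5, -0.4, 0.4]
opening: -0.0
clock: 12.3
position: [517.3, 124.4, 109.9]
eef_rot: [0.233, 0.973, 0.0, -0.0]
wrist_force: [-0.2, 0.3, 0.0]
opening: -0.001
clock: 12.55
position: [518.3, 123.2, 109.8]
eef_rot: [0.215, 0.977, 0.0, -0.0]
wrist_force: [-2.3, 1.9, 0.9]
opening: 0.002
```

```bash
for i in 1 2 3; do python3 -m inch '[-0.0006,0,0,0,0,0, 0,0,0,0,0,0]' | grep -E "pos|force"; done
python3 - <<'E'
from h import *
delta(523.1,197,110,155)
c=snap('side','side9.png');im=c['color'][190:330,180:366]
cv2.imwrite('pics/side9z.png',cv2.resize(im[:,:,::-1],(797,600),interpolation=cv2.INTER_CUBIC))
E
```

```text
position: [518.5, 123.1, 109.8]
wrist_force: [-4.3, 3.0, 2.9]
position: [518.6, 123.0, 109.7]
wrist_force: [-5.0, 2.8, 3.3]
position: [518.7, 122.9, 109.7]
wrist_force: [-5.5, 5.5, 4.8]
pos [518.71 122.92 109.66] yaw 155.21 tilt [-0.0031  0.0017 -1.    ] shift mm [27.08 69.09 -0.23] F [-5.48  5.52  4.77] op -0.0006927180690137074 t 13.3 tips 72.6
turn 0.003598937574778127
```

View pics/side9z.png

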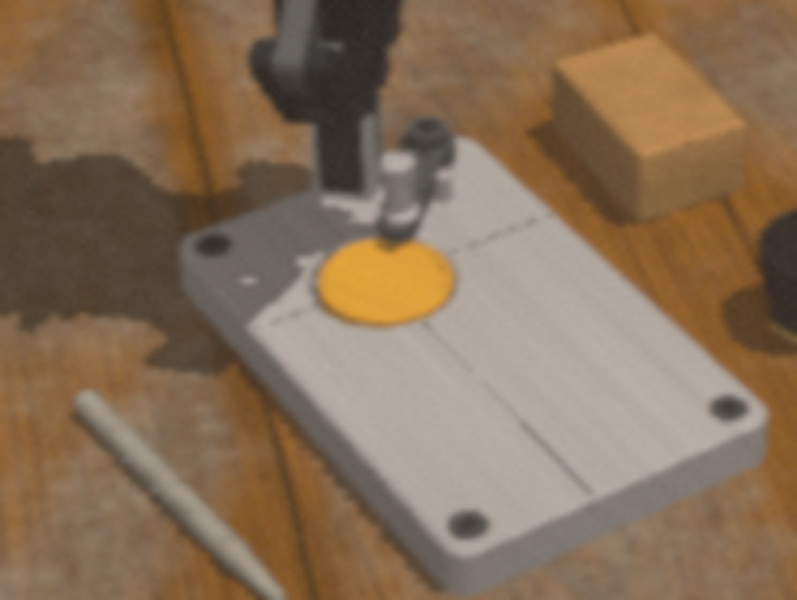

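The force climbs (to about 8 N) with almost no motion, so the dog is against its stop, nose over the blank at (397,240). I'll back off and check.

```bash
python3 -m inch '[0.006,0,0,0,0,0, 0.01,0,0,0,0,0, 0.01,0,0,0,0,0, 0.02,0,-0.03,0,0,0, 0.04,0,-0.04,0,0,0, 0.04,0,-0.04,0,0,0, 0.05,0,0,0,0,0, 0.05,0,0,0,0,0, 0,0,0,0,0,0, 0,0,0,0,0,0]'
python3 - <<'E'
from h import *
for n in('side','top'):
  c=snap(n,n+'10.png')
  im=c['color'][190:330,200:386] if n=='side' else c['color'][200:330,225:398]
  cv2.imwrite(f'pics/{n}10z.png',cv2.resize(im[:,:,::-1],(797,600),interpolation=cv2.INTER_CUBIC))
E
```

```text
clock: 14.6
position: [315.6, 217.3, 220.2]
eef_rot: [0.215, 0.977, 0.0, 0.001]
wrist_force: [-0.8, 0.2, 0.4]
opening: -0.001
```

View pics/side10z.png

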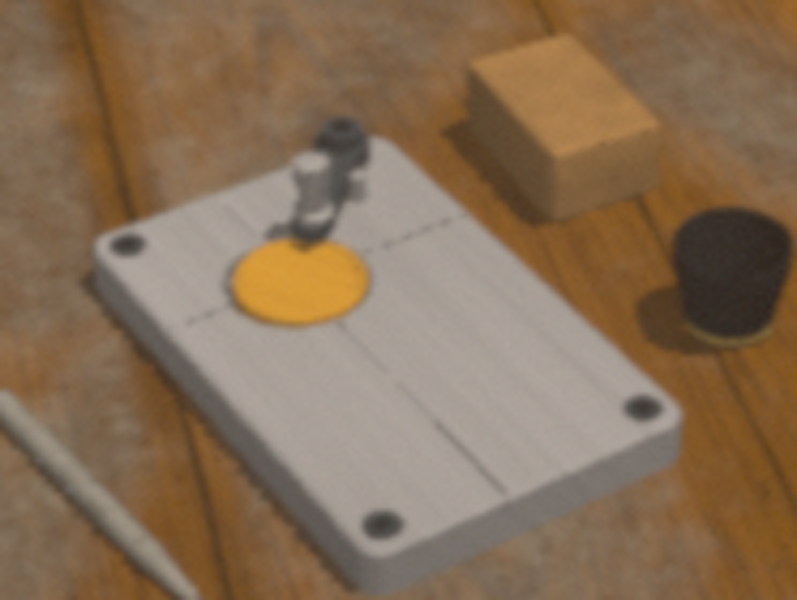

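View pics/top10z.png

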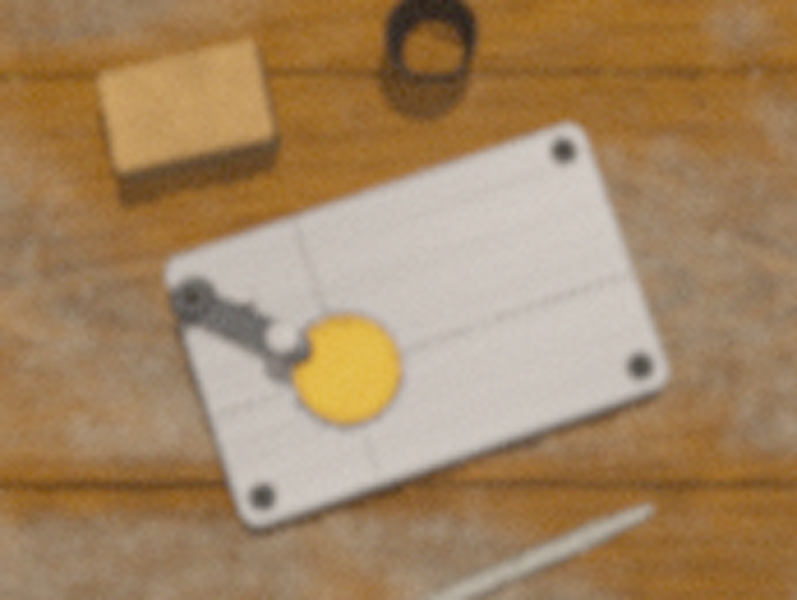

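Run:
```python
from h import *
t=load('top10');s=load('side10')
T=lambda u,v,z:cast(t,225+u*173/797,200+v*130/600,z)
S=lambda u,v,z:cast(s,200+u*186/797,190+v*140/600,z)
for p,q in((T(285,337,50),T(193,298,34)),(S(313,160,50),S(342,130,34))):
    d=(p-q)[:2];a=np.degrees(np.arctan2(d[1],d[0]))%360;print(p.round(1),np.hypot(*d).round(1),'dog rad',np.radians(245-a).round(3))
print('blank',T(347,369,20),S(301,281,20))
# bystander pixel change
for n in('top','side'):
    a=load(n+'0')['color'].astype(int);b=load(n+'10')['color'].astype(int)
    d=(cv2.GaussianBlur(abs(a-b).max(2).astype(np.uint8),(5,5),0)>35)
    k,l,st,ce=cv2.connectedComponentsWithStats(d.astype(np.uint8))
    print(n,[st[i].tolist() for i in range(1,k) if st[i,4]>15])
```

```text
[533.5 116.3  50. ] 44.6 dog rad -0.012
[535.3 116.3  50. ] 41.4 dog rad 0.0
blank [523.31916963  93.197438    20.        ] [524.55989051  89.80976074  20.        ]
top [[319, 245, 24, 25, 483], [271, 265, 41, 28, 621], [252, 273, 13, 25, 170], [88, 385, 152, 69, 3516], [75, 415, 63, 65, 3339], [170, 416, 13, 32, 179], [139, 420, 10, 20, 138], [0, 436, 72, 44, 1699], [144, 469, 5, 11, 46]]
side [[0, 0, 24, 35, 536], [35, 0, 84, 155, 7558], [248, 206, 7, 6, 38], [246, 218, 40, 49, 925], [239, 232, 12, 4, 34], [291, 262, 35, 26, 711]]
```

The dog reads 0 to within about 0.01 rad, the blank is at the nest in the top view, and the image differences show changes only at the blank, the dog and the arm. Handing in.

```bash
python3 -c "
from bench import workorder;print(workorder.close_job())"
```

```text
the job is handed in; nothing more can be done
None
```

I pushed the blank across the block with part-open fingers until it dropped into the recess. Then I swung the dog round by its thumb pin with the fingers closed. At the stop the force rose to about 9 N with almost no further motion. I withdrew the arm clear of everything and handed in at about 15 s, well inside the 48 s limit.

**Last checks:**
- **Dog:** it reads -0.01 rad (top view) and 0.00 rad (side view), with its nose over the edge of the blank.
- **Blank:** it looks level, with a thin, even gap all round. The top view puts its centre at (523.3, 93.2), against the nest at (523.4, 93.7).
- **Disagreement:** the side view puts the blank's centre about 3.5 mm further toward -y. Part of that is probably my reading including its visible edge wall. The rest is within the 2 mm play and the 2 mm calibration error. In that view it can't still be on top of the block, because it would then lie about 10 mm short of the recess.
- **Bystanders:** comparing before and after pictures shows change only at the blank, the dog and the arm, so the loupe, cork block and punch did not move.

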